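# Load the reed profiler and start it with the key

### The arm

A 7-joint arm with a two-finger parallel gripper is mounted at the origin on the work surface. World frame = base frame: x ahead of the robot, y to its left, z up, the work surface at z = 0. Lengths are in m, angles in rad, forces in N, time in s.
With the tool pointing down it reaches from about 0.4 to 0.85 m from the base axis. Payload 6.9 kg.
Tool frame: the origin (TCP) lies on the mounting face of the last link; the fingertips stand bot.nose_length ahead of it and the grasp point (between the pads) lies 155 mm ahead of it (bot.nose_length is the distance from the TCP to the fingertips, in m); z points along the fingers, y is the line along which they close (so a half turn about z gives the same grasp; the last joint's range is limited). The gripper opens to 85 mm and grips with 20 to 120 N. Pads are 22 mm wide; open, the fingers measure 114 mm over their backs; the gripper's body (76 mm by 85 mm) begins 54 mm behind the grasp point. The pads swing forward as they close: fully open they stand 13 mm farther back than shut.
Start: joints at [-1.198, 0.507, -0.238, 1.5, 0.126, 1.149, -0.155], TCP at [0.165, 0.603, 0.405] pointing down, gripper open.
Joint ranges: [-3.08, 3.08], [-0.24, 2.05], [-1.43, 1.35], [0, 2.5], [-1.52, 4.66], [0.17, 1.96], [-2.89, 2.89]. Speed limits (rad/s): [2.39, 2.39, 3.14, 3.14, 3.14, 3.14, 3.14].

### API

Orientations are given as a unit quaternion [x, y, z, w].
In Python, from station import monitor, eyes, bot, nets gives the robot as it stands.
- The arm moves only by the tool jog_arm, never from a script. Its argument "commands" is a list that holds one entry, the list of rows, each a list of 6 numbers: the shift along the tool's x, y, z each as a share of 25 mm, from -1 to 1, then the turn, a rotation vector about the tool's x, y, z each as a share of 0.12 rad, from -1 to 1. A call has exactly 10 rows; each row shifts and turns the commanded pose from where the row before left it, along the tool's axes as they then stand; what a row does not reach is not made up. A row lasts 1/8 s, in which the tool goes at most 62.5 mm and 10.7 degrees, less where a joint would pass 70% of its speed; a pose out of reach is approached as far as the arm can. A call with a number of a shift or a turn outside -1 to 1 is refused whole. A call with a gripper value outside its range is refused whole. "hand" is the gripper's target within -1 to 1 (shut at 1, half-way at 0, fully open at -1), set as the call begins (left out, the last holds). The fingers move at their own pace and stop on an object; "force" is the grip in N (left out, the last holds). Time passes only in rows, so rows that do not move let the fingers close, or fill a call up. It gives the time, the measured TCP pose, the force, the opening and the grip force at its end, in the units of the state.
- monitor.state(): the state, without advancing time (a new reading comes with each control period).
- eyes.grab_frame(name): name is "side" or "top"; returns a dict with "frame" (400x640x3 uint8, red, green, blue), "fx", "fy", "cx", "cy" (pixels), "rvec" (rotation vector, rad) and "tvec" (3), from world to camera coordinates, as OpenCV has them. Camera axes: x right, y down, z forward; pixel columns grow to the right and rows downward; lengths in m; the calibration is good to about 2 mm. A picture is of the moment at which its call begins. There is no depth.
- bot.sign_off(): hands the job in; it is judged then, once.
Trained networks look in a picture, given as the dict that the camera call returned (one of the last four; its "shot" number tells which), for a name from the list of things; names that differ only in an ending like _2 or _b are one class to them, and where a whole thing is asked for, a point or a joint stands for the part that bears it (a point fixed in the world has none). Each returns a list of dicts, best first, with "confidence" (0 to 1); they miss things now and then, are a little off and sometimes report something else, mostly with a low value. They report only what shows in the picture. A call takes as long as a camera call. They do not tell look-alikes from the thing itself.
- nets.outline_of(query, picture): "pixels" (400x640 bool, what is visible of it).
- nets.tip_of(query, picture): "position" ([x, y, z] in m, in world coordinates, good to about 4 mm: a listed point, or the origin of a listed thing).
The state is a dict: "t": time; "joint_positions": joint angles; "qd": joint speeds; "effort": joint torques, N m; "tool_pos": TCP position; "ee_rot": TCP orientation; "force": force on the tool from outside, world axes, zero at the start; "torque": the same for the moment, N m; "opening": opening from 0.0 (shut) to 1.0 (fully open); "grip_force": force on a finger pad.
Only numpy, scipy, OpenCV 4.12 (cv2) and the standard library are available. Lean on these libraries where they do the work, as an engineer would, in place of code of your own. Each camera call takes 0.05 s, during which the arm holds its last target. There are 200 camera calls.

### The job

Gently push the reed profiler's spring-loaded carriage in until its hidden catch clicks, let go and see that it has stayed in. Then turn the key on the console clockwise past 'run' to the spring-loaded 'start' position at its end stop, hold it there for a full second, and let it spring back so that it is left at 'run'. Do not ram the carriage, do not use 'start' while the carriage is out, leave the spool and the sanding block where they stand, and finish clear of everything.

Things in the scene. Friction and masses are not known exactly. Their poses are not given: they have to be found in the camera images.
- carriage (a joint): Travel (m) into the machine, along the profiler's +x; 0 = sprung out. A spring resists with 6 to 9 N. Somewhere from 21 to 44 mm (varies, hidden in the head, not measured) a catch clicks, taking about 4 N more over the last 15 mm; a rigid stop lies 6 mm past the click. Let go before the click and it springs back to 0; after it, it stays at the click for good. Over 60 N spoils the cane.
- push_face (a point): On the carriage's brass push plate (70 wide, 10 mm thick, top 109 mm above the table), its face towards the robot, 88 mm up; moves with it. x: pushing direction, y across, z up. 30 mm before it at travel 0 stands an end block 52 mm high; behind the plate lies a cane, top 81 mm up; the head (98 mm high, with a dial to 110) begins 120 mm past it at travel 0.
- profiler: The fixed reed profiler: dark steel base 260 x 150 x 18 mm, two steel rods, a brass carriage on them and a brass head at the far end. Origin at the centre of its underside; +x is the carriage's pushing direction, pointing away from the robot.
- console: The fixed grey key console, 132 x 150 mm, its upper panel sloped 25 degrees down towards the robot (45 mm high at the near edge, 110 mm at the far one). Origin at the centre of its underside; -x is its low front. Raised marks round the key: off (nearest the robot), then clockwise run and start.
- switch (a joint): Angle (rad) of the lock barrel, the first part of the key's turn: 0 = off, 1.5 = run (its end stop). Grows clockwise, looking down on the panel. Starts somewhere from 0 to 0.3; light friction (0.05 N m) holds it where it is left.
- key (a joint): Angle (rad) of the key beyond the barrel, same axis and sense: 0 at off and run, 0.7 = start (end stop). Stays 0 until the barrel is at run; then a return spring resists with 0.13 rising to 0.22 N m. Let go, it springs back to 0 and the barrel stays at run. The whole turn, switch + key, is up to 2.2 rad: more than one grasp usually allows.
- key_bow (a point): Centre of the key's bow, a black plate 64 long, 10 thick, 36 mm tall on a short shank; 53 mm above the panel's face, on the turning axis. z: turning axis, out of the panel (25 degrees from vertical, leaning to the robot); x along the bow, y through its thickness; turns with the key, clockwise about z. Under it a collar 52 mm wide, 18 mm high with its barrel.
- spool: Bystander: turned wooden spool, 44 mm diameter, 60 mm tall, loose, between the machine and the console. Origin under its centre.
- sanding_block: Bystander: loose wooden sanding block 75 x 55 x 32 mm, between the machine and the console. Origin under its centre.
There are look-alikes about, which are no part of the job. Several things look just like the console: the one meant starts farthest to the robot's left.

How it is judged:
By the outcome, as a careful person would: the job done as asked, in the order asked, and still so for the second after the job is handed in, with the robot touching nothing.
It also fails if it takes over 69 s, if anything falls off the work surface, if the arm or the gripper's body presses on something with over 40 N, if the wrist force passes 120 N, or if a joint passes its speed limit or range.

## Working session

There is one attempt and no reset: what is moved stays moved. The work goes in short steps, Python scripts to look and compute and a tool call to move; the robot and the scene stay as the last step left them, time stands still between calls to the robot, and variables do not carry over. Pictures are saved under pics/ and viewed, at most 10 in all, crops included, and the job is handed in when it is done.

Besides the shell and the picture viewer there is one more tool, called after "Call:" as name(argument=value, ...), one argument or row to a line, values as JSON. jog_arm: Moves the arm, as the interface text tells. Shift numbers are shares of 25 mm and turn numbers shares of 0.12 rad, none past 1 either way. Its arguments: {"type":"object","properties":{"commands":{"type":"array","items":{"type":"array","items":{"type":"array","items":{"type":"number"}}}},"hand":{"type":"number"},"force":{"type":"number"}},"required":["commands"]}

```bash
mkdir -p pics; cat > h.py <<'E'
import numpy as np, cv2
from scipy.spatial.transform import Rotation as R
from station import monitor, eyes, bot, nets
def P(f):
    return R.from_rotvec(np.ravel(f["rvec"])).as_matrix(), np.ravel(f["tvec"])
def proj(f,X):
    r,t=P(f); c=np.atleast_2d(X)@r.T+t
    return np.c_[f["fx"]*c[:,0]/c[:,2]+f["cx"], f["fy"]*c[:,1]/c[:,2]+f["cy"]]
def ray_z(f,uv,z):
    r,t=P(f); o=-r.T@t; d=r.T@np.array([(uv[0]-f["cx"])/f["fx"],(uv[1]-f["cy"])/f["fy"],1])
    return o+d*(z-o[2])/d[2]
def save(f,n,crop=None,s=1):
    im=f["frame"][:,:,::-1]
    if crop: im=im[crop[1]:crop[3],crop[0]:crop[2]]
    cv2.imwrite("pics/"+n,cv2.resize(im,None,fx=s,fy=s,interpolation=cv2.INTER_CUBIC))
E
python3 - <<'E'
from h import *
s=monitor.state(); print({k:np.round(v,3) for k,v in s.items()}, bot.nose_length)
for n in ("top","side"):
    f=eyes.grab_frame(n); save(f,n+"0.png")
    r,t=P(f); print(n,"cam",np.round(-r.T@t,3))
    for q in ("push_face","profiler","console","key_bow","spool","sanding_block"):
        for d in nets.tip_of(q,f): print(q,np.round(d["position"],3),round(d["confidence"],2),np.round(proj(f,d["position"])[0]))
E
```

```text
{'t': np.float64(0.0), 'joint_positions': array([-1.199,  0.508, -0.238,  1.501,  0.126,  1.149, -0.155]), 'qd': array([-0.001,  0.   ,  0.   ,  0.   , -0.001, -0.   ,  0.   ]), 'effort': array([ 1.0000e-03, -6.2060e+01, -2.1850e+00, -2.4964e+01,  1.3000e-02,
        1.2000e-02,  0.0000e+00]), 'tool_pos': array([0.165, 0.603, 0.404]), 'ee_rot': array([ 0.133,  0.991, -0.001, -0.   ]), 'force': array([-0.51 ,  0.186, -0.049]), 'torque': array([-0.004, -0.002,  0.003]), 'grip_force': np.float64(0.0), 'opening': np.float64(1.002)} 0.1734
top cam [ 0.434 -0.032  1.321]
push_face [0.519 0.193 0.087] 0.95 [239. 198.]
push_face [ 0.62  -0.193  0.001] 0.38 [380. 164.]
profiler [ 0.6    0.187 -0.001] 0.56 [247. 172.]
console [ 0.317 -0.308  0.   ] 0.8 [422. 271.]
console [ 0.622 -0.195  0.001] 0.73 [381. 163.]
key_bow [ 0.592 -0.186  0.127] 0.65 [383. 168.]
key_bow [ 0.293 -0.301  0.125] 0.64 [430. 285.]
spool [ 0.524  0.004 -0.004] 0.69 [311. 198.]
sanding_block [ 0.739  0.007 -0.001] 0.75 [310. 123.]
side cam [ 0.347 -0.942  0.628]
push_face [0.527 0.195 0.088] 0.86 [307. 181.]
push_face [ 0.527  0.002 -0.001] 0.63 [319. 244.]
profiler [ 0.598  0.186 -0.004] 0.85 [331. 209.]
profiler [0.526 0.197 0.087] 0.5 [306. 180.]
console [ 0.32  -0.306  0.003] 0.7 [239. 340.]
console [ 0.62  -0.192  0.002] 0.63 [376. 287.]
key_bow [ 0.594 -0.187  0.124] 0.9 [368. 240.]
key_bow [ 0.294 -0.303  0.125] 0.66 [219. 290.]
spool [ 0.526  0.003 -0.005] 0.74 [318. 245.]
sanding_block [0.736 0.006 0.001] 0.56 [396. 236.]
```

View pics/top0.png

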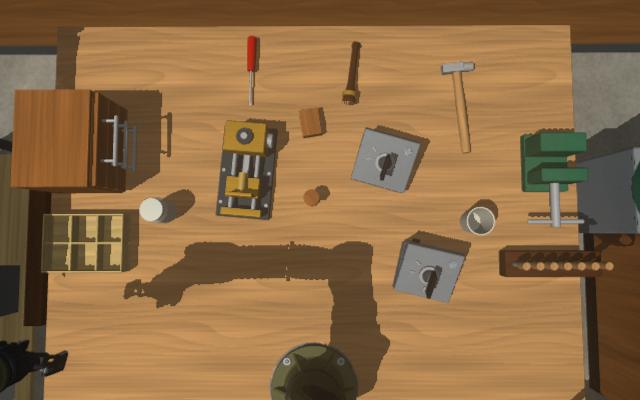

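View pics/side0.png

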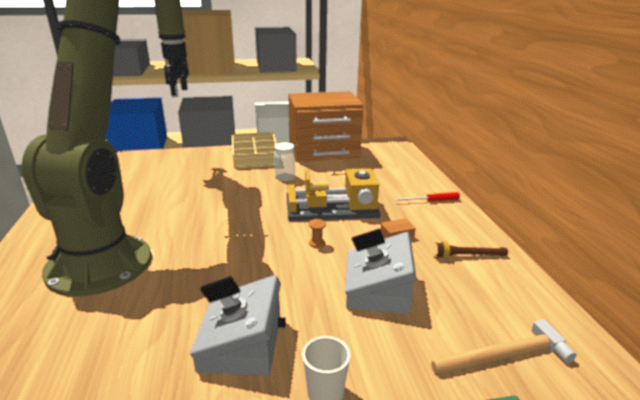

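The first two pictures show two console look-alikes in the top view. One is at px (383,163), y≈-0.19, and the other is at px (428,270), y≈-0.31. The farthest to the robot's left (largest y) is the one at (383,163). Next I'll confirm it in a crop and fit the orientations.

```bash
cat > fit.py <<'E'
from h import *
from scipy.optimize import minimize
def box(l,w,z0,z1,c=(0,0)):
    return np.array([[c[0]+a*l/2,c[1]+b*w/2,z] for a in(-1,1) for b in(-1,1) for z in(z0,z1)])
def hullmask(f,X):
    m=np.zeros((400*4,640*4),np.uint8); h=cv2.convexHull((proj(f,X)*4+1.5).astype(np.int32)); cv2.fillConvexPoly(m,h,1)
    return cv2.resize(m.astype(np.float32),(640,400),interpolation=cv2.INTER_AREA)
def iou(a,b): return np.minimum(a,b).sum()/np.maximum(a,b).sum()
def pick(q,f,X):
    u=proj(f,X)[0]; best=None
    for d in nets.outline_of(q,f):
        ys,xs=np.nonzero(d["pixels"]); 
        if len(xs)==0: continue
        dist=np.hypot(xs.mean()-u[0],ys.mean()-u[1])
        if best is None or dist<best[0]: best=(dist,d["pixels"].astype(np.float32))
    return best[1] if best and best[0]<25 else None
def fit(pts,frames,masks,x0,steps):
    "pts(p)->world points"
    fn=lambda p:-sum(iou(hullmask(f,pts(p)),m) for f,m in zip(frames,masks) if m is not None)
    sim=np.vstack([x0]+[np.array(x0)+np.eye(len(x0))[i]*steps[i] for i in range(len(x0))])
    r=minimize(fn,x0,method="Nelder-Mead",options=dict(initial_simplex=sim,xatol=1e-4,fatol=1e-4))
    return r.x,-r.fun
def Rz(a): return R.from_euler("z",a).as_matrix()
S=np.radians(25)
def console(p):
    L=np.array([[x,y,z] for y in(-.075,.075) for x,z in((-.066,0),(.066,0),(-.066,.045),(.066,.11))])
    return L@Rz(p[2]).T+[p[0],p[1],0]
def bowpts(c,yaw,a,h=.036):
    # tilt axis z toward local -x ; bow turned clockwise by a from local x
    B=box(.064,.010,-h/2,h/2)@Rz(-a).T
    return B@(Rz(yaw)@R.from_euler("y",-S).as_matrix()).T+c
E
python3 - <<'E'
from fit import *
F=[eyes.grab_frame("top"),eyes.grab_frame("side")]
save(F[0],"crop_top.png",(200,90,440,230),3.3)
save(F[1],"crop_side.png",(270,150,430,320),3.5)
M=[pick("console",f,[.62,-.19,.06]) for f in F]; print([None if m is None else m.sum() for m in M])
p,s=fit(console,F,M,[.621,-.193,-.25],[.01,.01,.1]); print("console",p.round(4),s)
yaw=p[2]
K=[pick("key_bow",f,[.593,-.187,.125]) for f in F]; print([None if m is None else m.sum() for m in K])
for a0 in np.radians([-60,-30,0,30,60,90]):
    q,s=fit(lambda v:bowpts([v[0],v[1],.1255],yaw,v[2]),F,K,[.593,-.187,a0],[.006,.006,.2]); print("bow",q.round(4),np.degrees(q[2]).round(1),s)
for dof in [1]:
    N=[pick("profiler",f,[.6,.187,.03]) for f in F]; print([None if m is None else m.sum() for m in N])
    def prof(v):
        L=np.vstack([box(.26,.15,0,.018), ])
        return L@Rz(v[2]).T+[v[0],v[1],0]
    q,s=fit(prof,F[:1],N[:1],[.6,.187,-.1],[.01,.01,.1]); print("prof",q.round(4),s)
E
```

```text
[np.float32(3007.0), np.float32(4950.0)]
console [ 0.6198 -0.1958 -0.2888] 1.8489279747009277
[None, np.float32(627.0)]
bow [ 0.5936 -0.1915  0.0832] 4.8 0.8193140625953674
bow [ 0.5936 -0.1917  0.0815] 4.7 0.818889319896698
bow [ 0.5937 -0.1915  0.0804] 4.6 0.8193140625953674
bow [ 0.5936 -0.1916  0.0826] 4.7 0.8193140625953674
bow [ 0.5932 -0.1919  0.0896] 5.1 0.8185645937919617
bow [ 0.5936 -0.192   3.2332] 185.2 0.8196344971656799
[np.float32(5005.0), np.float32(3660.0)]
prof [ 0.6008  0.1867 -0.0908] 0.9557067155838013
```

View pics/crop_top.png

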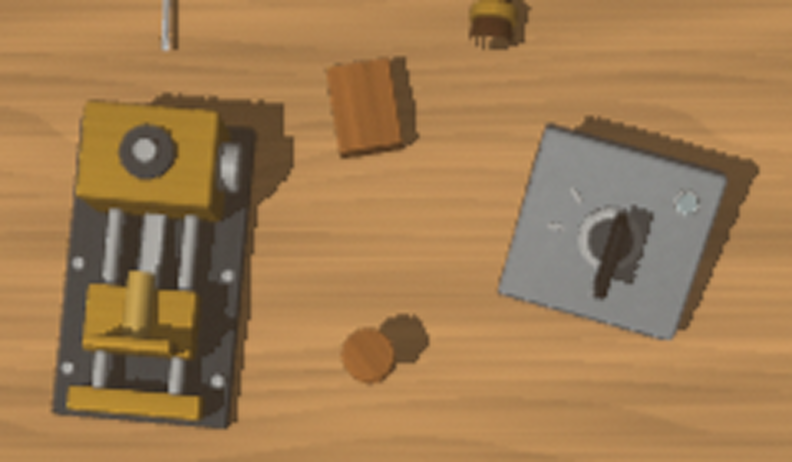

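View pics/crop_side.png

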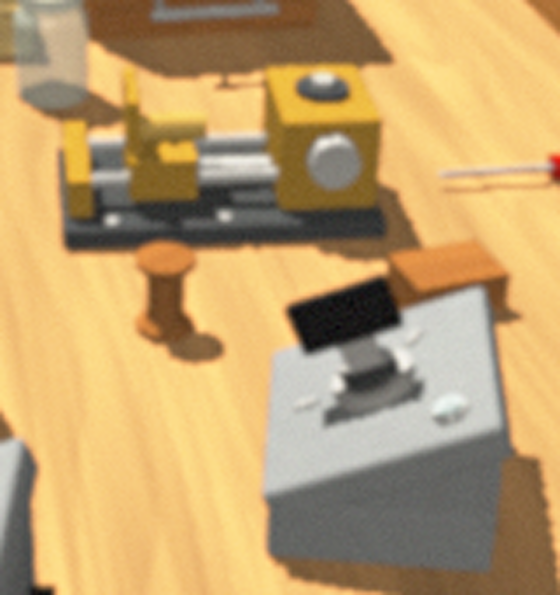

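The crops confirm it. The console at crop px (610,235) has its key on the near side at 'off', with run and start marks to its left and upper left. It is the leftmost console, at y≈-0.19. The profiler has its plate at about (0.522, 0.194) and a yaw of -0.09. I'll move to the pre-push pose with the fingers shut.

Call:
jog_arm(
  commands=[
    [[0,0,0,0,0,-0.74],[0,0,0,0,0,-0.74],[-0.9,-0.94,0,0,0,0],[-0.9,-0.94,0,0,0,0],[-0.9,-0.94,0,0,0,0],[-0.9,-0.94,0,0,0,0],[-0.9,-0.94,0,0,0,0],[-0.9,-0.94,0,0,0,0],[-0.9,-0.94,0,0,0,0],[-0.9,-0.94,0,0,0,0]],
  ],
  hand=1,
)

```text
t: 2.35
tool_pos: [0.3279, 0.3987, 0.4048]
ee_rot: [0.045, 0.999, 0.0, 0.0]
force: [-0.1, 0.3, -0.1]
opening: -0.001
grip_force: 0.0
```

Call:
jog_arm(
  commands=[
    [[-0.9,-0.94,0,0,0,0],[-0.9,-0.94,0,0,0,0],[-0.9,-0.94,0,0,0,0],[-0.9,-0.94,0,0,0,0],[-0.9,-0.94,0,0,0,0],[-0.9,-0.94,0,0,0,0],[-0.9,-0.94,0,0,0,0],[-0.9,-0.94,0.5,0,0,0],[0,0,0.9,0,0,0],[0,0,0.9,0,0,0]],
  ],
)

```text
t: 3.6
tool_pos: [0.4902, 0.1958, 0.3467]
ee_rot: [0.045, 0.999, 0.0, 0.0]
force: [-0.5, -0.2, -0.4]
opening: 0.002
grip_force: 0.0
```

```bash
cat >> h.py <<'E'
def rel(target, yaw_x=None):
    "tool-frame displacement (mm) to world target"
    s=monitor.state(); r=R.from_quat(s["ee_rot"]).as_matrix()
    print("t",round(float(s["t"]),2),"pos",np.round(s["tool_pos"],4),"x",r[:,0].round(3),"z",r[:,2].round(3),"F",np.round(s["force"],1),"T",np.round(s["torque"],2),"op",round(float(s["opening"]),3))
    print("to target, tool mm",(r.T@(np.array(target)-s["tool_pos"])*1000).round(1))
    return s,r
E
python3 - <<'E'
from h import *
s,r=rel([.491,.197,.2514])
E
```

```text
t 3.6 pos [0.4902 0.1958 0.3467] x [-0.996  0.09  -0.001] z [ 0.001  0.    -1.   ] F [-0.5 -0.2 -0.4] T [ 0.02  0.04 -0.08] op 0.002
to target, tool mm [-0.6  1.2 95.3]
```

Call:
jog_arm(
  commands=[
    [[0,0.05,0.95,0,0,0],[0,0,0.95,0,0,0],[0,0,0.95,0,0,0],[0,0,0.95,0,0,0],[0,0,0,0,0,0],[-0.16,0,0,0,0,0],[-0.16,0,0,0,0,0],[-0.16,0,0,0,0,0],[0,0,0,0,0,0],[0,0,0,0,0,0]],
  ],
)

```text
t: 4.85
tool_pos: [0.5019, 0.1964, 0.2523]
ee_rot: [0.045, 0.999, 0.0, 0.0]
force: [0.1, 0.2, -0.5]
opening: 0.001
grip_force: 0.0
```

```bash
python3 - <<'E'
from h import *
rel([.491,.197,.2514])
f=eyes.grab_frame("side"); save(f,"pre.png",(260,130,420,230),4)
print([(np.round(d["position"],3),round(d["confidence"],2)) for d in nets.tip_of("push_face",f)])
E
```

```text
t 4.85 pos [0.5019 0.1964 0.2523] x [-0.996  0.089 -0.   ] z [ 0.  0. -1.] F [ 0.1  0.2 -0.5] T [-0.02  0.02  0.01] op 0.001
to target, tool mm [10.9 -0.4  0.9]
[(array([0.528, 0.193, 0.086]), 0.79)]
```

View pics/pre.png

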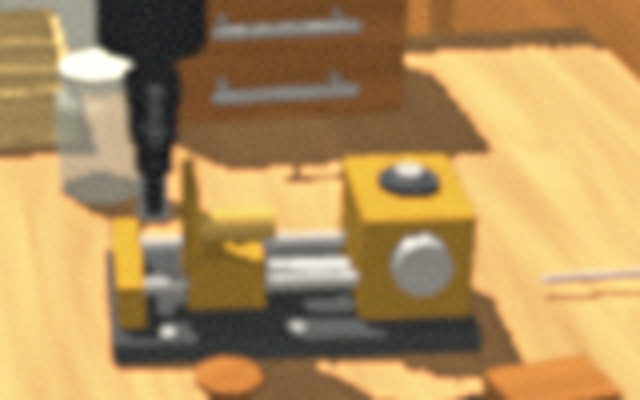

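The picture shows the shut fingers at crop px (155,200), between the end block (130) and the plate (187). The gap is about 12 mm and the height is right.

Call:
jog_arm(
  commands=[
    [[-0.08,0,0,0,0,0],[-0.08,0,0,0,0,0],[-0.08,0,0,0,0,0],[-0.08,0,0,0,0,0],[-0.08,0,0,0,0,0],[-0.08,0,0,0,0,0],[-0.08,0,0,0,0,0],[-0.08,0,0,0,0,0],[-0.08,0,0,0,0,0],[0,0,0,0,0,0]],
  ],
)

```text
t: 6.2
tool_pos: [0.5182, 0.1951, 0.252]
ee_rot: [0.044, 0.999, -0.0, -0.002]
force: [-6.9, 0.9, 5.7]
opening: 0.005
grip_force: 3.6
```

Call:
jog_arm(
  commands=[
    [[-0.08,0,0,0,0,0],[-0.08,0,0,0,0,0],[-0.08,0,0,0,0,0],[-0.08,0,0,0,0,0],[-0.08,0,0,0,0,0],[-0.08,0,0,0,0,0],[0,0,0,0,0,0],[0,0,0,0,0,0],[0,0,0,0,0,0],[0,0,0,0,0,0]],
  ],
)

```text
t: 7.45
tool_pos: [0.5299, 0.1941, 0.252]
ee_rot: [0.044, 0.999, -0.001, -0.002]
force: [-8.6, 1.2, 6.4]
opening: -0.0
grip_force: 4.2
```

```bash
python3 - <<'E'
from h import *
rel([.491,.197,.2514])
for n in ("top","side"):
    f=eyes.grab_frame(n)
    print([(np.round(d["position"],3),round(d["confidence"],2)) for d in nets.tip_of("push_face",f)])
E
```

```text
t 7.45 pos [0.5299 0.1941 0.252 ] x [-0.996  0.088  0.005] z [-0.005 -0.001 -1.   ] F [-8.6  1.2  6.4] T [0.04 1.59 0.05] op -0.0
to target, tool mm [39.  -0.6  0.7]
[(array([0.535, 0.192, 0.09 ]), 0.62)]
[(array([0.542, 0.194, 0.086]), 0.78)]
```

Call:
jog_arm(
  commands=[
    [[-0.06,0,0,0,0,0],[-0.06,0,0,0,0,0],[-0.04,0,0,0,0,0],[0,0,0,0,0,0],[0,0,0,0,0,0],[0,0,0,0,0,0],[0,0,0,0,0,0],[0,0,0,0,0,0],[0,0,0,0,0,0],[0,0,0,0,0,0]],
  ],
)

```text
t: 8.9
tool_pos: [0.534, 0.1937, 0.252]
ee_rot: [0.044, 0.999, -0.0, -0.002]
force: [-8.0, 0.3, 5.8]
opening: -0.002
grip_force: 3.8
```

Call:
jog_arm(
  commands=[
    [[-0.04,0,0,0,0,0],[-0.04,0,0,0,0,0],[-0.04,0,0,0,0,0],[0,0,0,0,0,0],[0,0,0,0,0,0],[0,0,0,0,0,0],[0,0,0,0,0,0],[0,0,0,0,0,0],[0,0,0,0,0,0],[0,0,0,0,0,0]],
  ],
)

```text
t: 10.15
tool_pos: [0.5373, 0.1934, 0.252]
ee_rot: [0.044, 0.999, -0.0, -0.002]
force: [-5.9, 0.2, 4.0]
opening: -0.002
grip_force: 3.2
```

Call:
jog_arm(
  commands=[
    [[-0.04,0,0,0,0,0],[-0.04,0,0,0,0,0],[0,0,0,0,0,0],[0,0,0,0,0,0],[0,0,0,0,0,0],[0,0,0,0,0,0],[0,0,0,0,0,0],[0,0,0,0,0,0],[0,0,0,0,0,0],[0,0,0,0,0,0]],
  ],
)

```text
t: 11.4
tool_pos: [0.5391, 0.1933, 0.2519]
ee_rot: [0.044, 0.999, -0.0, -0.002]
force: [-7.1, 0.7, 4.3]
opening: -0.002
grip_force: 3.7
```

Call:
jog_arm(
  commands=[
    [[-0.04,0,0,0,0,0],[-0.04,0,0,0,0,0],[0,0,0,0,0,0],[0,0,0,0,0,0],[0,0,0,0,0,0],[0,0,0,0,0,0],[0,0,0,0,0,0],[0,0,0,0,0,0],[0,0,0,0,0,0],[0,0,0,0,0,0]],
  ],
)

```text
t: 12.65
tool_pos: [0.541, 0.1931, 0.252]
ee_rot: [0.044, 0.999, -0.0, -0.002]
force: [-6.9, -0.6, 4.9]
opening: 0.003
grip_force: 3.7
```

```bash
python3 - <<'E'
from h import *
rel([.491,.197,.2514])
for n in ("top","side"):
    f=eyes.grab_frame(n)
    print([(np.round(d["position"],3),round(d["confidence"],2)) for d in nets.tip_of("push_face",f)])
rel([.491,.197,.2514])
E
```

```text
t 12.65 pos [0.541  0.1931 0.252 ] x [-0.996  0.088  0.004] z [-0.004 -0.001 -1.   ] F [-6.9 -0.6  4.9] T [ 0.05  1.39 -0.05] op 0.003
to target, tool mm [50.2 -0.6  0.8]
[(array([0.546, 0.189, 0.09 ]), 0.72)]
[(array([0.555, 0.192, 0.088]), 0.62)]
t 12.85 pos [0.5411 0.1931 0.252 ] x [-0.996  0.088  0.004] z [-0.004 -0.001 -1.   ] F [-7.2 -0.6  5.3] T [ 0.07  1.39 -0.02] op -0.006
to target, tool mm [50.2 -0.5  0.8]
```

Call:
jog_arm(
  commands=[
    [[-0.05,0,0,0,0,0],[-0.05,0,0,0,0,0],[0,0,0,0,0,0],[0,0,0,0,0,0],[0,0,0,0,0,0],[0,0,0,0,0,0],[0,0,0,0,0,0],[0,0,0,0,0,0],[0,0,0,0,0,0],[0,0,0,0,0,0]],
  ],
)

```text
t: 14.1
tool_pos: [0.5435, 0.1929, 0.2519]
ee_rot: [0.044, 0.999, -0.0, -0.002]
force: [-6.8, 0.7, 5.8]
opening: -0.004
grip_force: 3.8
```

```bash
python3 - <<'E'
from h import *
rel([.491,.197,.2514])
E
```

```text
t 14.1 pos [0.5435 0.1929 0.2519] x [-0.996  0.088  0.004] z [-0.004 -0.001 -1.   ] F [-6.8  0.7  5.8] T [-0.05  1.49  0.02] op -0.004
to target, tool mm [52.6 -0.6  0.8]
```

Call:
jog_arm(
  commands=[
    [[-0.06,0,0,0,0,0],[-0.06,0,0,0,0,0],[0,0,0,0,0,0],[0,0,0,0,0,0],[0,0,0,0,0,0],[0,0,0,0,0,0],[0,0,0,0,0,0],[0,0,0,0,0,0],[0,0,0,0,0,0],[0,0,0,0,0,0]],
  ],
)

```text
t: 15.35
tool_pos: [0.5445, 0.193, 0.2518]
ee_rot: [0.044, 0.999, -0.001, -0.005]
force: [-16.6, 1.1, 10.1]
opening: -0.001
grip_force: 7.9
```

```bash
python3 - <<'E'
from h import *
rel([.491,.197,.2514])
E
```

```text
t 15.35 pos [0.5445 0.193  0.2518] x [-0.996  0.087  0.009] z [-0.009 -0.002 -1.   ] F [-16.6   1.1  10.1] T [ 0.05  3.03 -0.04] op -0.001
to target, tool mm [53.6 -0.7  0.9]
```

The force rose to 16.6 N and motion stopped, so this is the rigid stop past the click. I'll back off and check.

Call:
jog_arm(
  commands=[
    [[0.15,0,0,0,0,0],[0.3,0,0,0,0,0],[0.5,0,0,0,0,0],[0.6,0,0,0,0,0],[0,0,-1,0,0,0],[0,0,-1,0,0,0],[0,0,-1,0,0,0],[0,0,-1,0,0,0],[0,0,0,0,0,0],[0,0,0,0,0,0]],
  ],
  hand=-1,
)

```text
t: 16.6
tool_pos: [0.5091, 0.1957, 0.3518]
ee_rot: [0.045, 0.999, -0.0, -0.0]
force: [-0.5, -0.0, 0.2]
opening: 1.001
grip_force: 0.0
```

```bash
python3 - <<'E'
from fit import *
s,r=rel([.593,-.19,.4])
print(s["joint_positions"].round(2))
F=[]
for n in ("top","side"):
    f=eyes.grab_frame(n); F.append(f)
    print([(np.round(d["position"],3),round(d["confidence"],2)) for d in nets.tip_of("push_face",f)],[(np.round(d["position"],3),round(d["confidence"],2)) for d in nets.tip_of("key_bow",f)])
a=F[0]["frame"][110:220,210:290,::-1]; b=F[1]["frame"][150:230,270:420,::-1]
cv2.imwrite("pics/after.png",cv2.hconcat([cv2.resize(a,(400,550)),cv2.resize(b,(400,550))]))
E
```

```text
t 16.6 pos [0.5091 0.1957 0.3518] x [-0.996  0.089  0.   ] z [-0. -0. -1.] F [-0.5 -0.   0.2] T [ 0.02 -0.02  0.  ] op 1.001
to target, tool mm [-117.9 -376.7  -48.2]
[-0.3   0.43 -0.17  1.79  0.09  0.93  0.98]
[(array([0.546, 0.188, 0.087]), 0.69), (array([0.738, 0.007, 0.002]), 0.54)] [(array([0.544, 0.19 , 0.087]), 0.5), (array([ 0.294, -0.301,  0.126]), 0.48), (array([ 0.594, -0.189,  0.125]), 0.46)]
[(array([0.553, 0.193, 0.086]), 0.87)] [(array([ 0.292, -0.303,  0.126]), 0.97), (array([ 0.594, -0.188,  0.123]), 0.7)]
```

View pics/after.png

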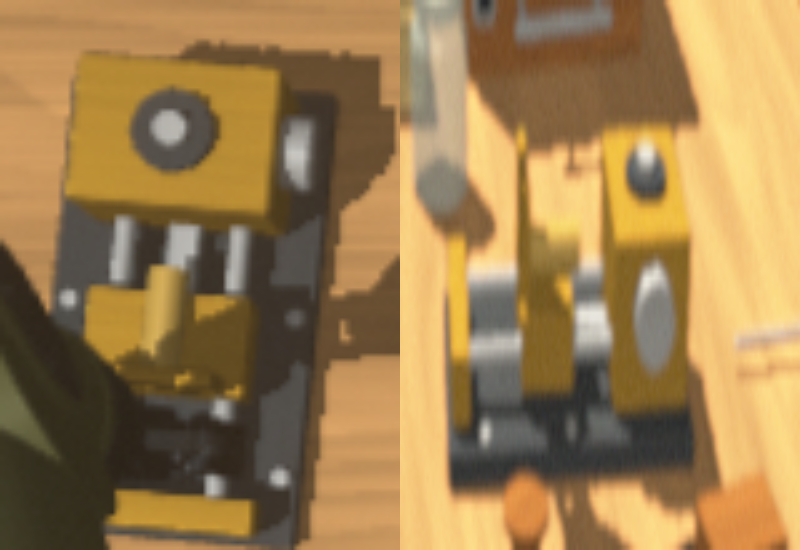

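The after picture confirms the carriage stayed in: the plate is well away from the end block in both views, and the net puts travel at about 27 mm. Next comes the grasp pose for the key.

```bash
cat > key.py <<'E'
from fit import *
C=np.array([.5935,-.189,.125]); YAW=-.28
def pose(a,back=0.,C=C,yaw=YAW):
    B=Rz(yaw)@R.from_euler("y",-S).as_matrix()@Rz(-a)
    T=np.c_[-B[:,0],B[:,1],-B[:,2]]
    return T, C+B[:,2]*(.155+back)
def moves(a,back,C=C):
    s,r=rel(pose(a,back,C)[1]); T,p=pose(a,back,C)
    rv=R.from_matrix(r.T@T).as_rotvec()
    print("rotvec shares",(rv/.12).round(2),"then shift shares in new frame",(T.T@(p-s["tool_pos"])/.025).round(2))
E
python3 - <<'E'
from key import *
f=eyes.grab_frame("top"); g=eyes.grab_frame("side")
for F,n in ((f,"t"),(g,"s")):
    im=F["frame"].astype(int).sum(2); u=proj(F,C)[0].astype(int); w=22
    sub=im[u[1]-w:u[1]+w,u[0]-w:u[0]+w]; m=np.zeros((400,640),np.float32); 
    m[u[1]-w:u[1]+w,u[0]-w:u[0]+w]=sub<(150 if n=="t" else 110)
    k,l,st,ce=cv2.connectedComponentsWithStats(m.astype(np.uint8)); i=1+np.argmax(st[1:,4]); m=(l==i).astype(np.float32)
    print(n,m.sum(),ce[i],u)
    if n=="t": mt=m
    else: ms=m
for y in (-.27,-.29):
  for fs,mm in (([f,g],[mt,ms]),([g],[ms]),([f],[mt])):
    q,s=fit(lambda v:bowpts([v[0],v[1],.1255],y,v[2]),fs,mm,[.593,-.189,.1],[.006,.006,.2]); print("bow",y,q.round(4),"worldyaw",(y-q[2]).round(3),s)
b=f["frame"].copy(); 
for A,col in ((bowpts([.5935,-.189,.1255],-.28,.08),(255,0,0)),):
    cv2.polylines(b,[cv2.convexHull((proj(f,A)*16).astype(np.int32))],True,col,1,shift=4)
b2=g["frame"].copy(); cv2.polylines(b2,[cv2.convexHull((proj(g,A)*16).astype(np.int32))],True,col,1,shift=4)
x=cv2.hconcat([cv2.resize(b[140:200,350:415],(400,370),interpolation=0),cv2.resize(b2[220:280,335:400],(400,370),interpolation=0)])
cv2.imwrite("pics/bow.png",x[:,:,::-1])
moves(.08,.08)
E
```

```text
t 74.0 [384.89189189 167.83783784] [384 167]
s 366.0 [367.72677596 239.83333333] [367 240]
bow -0.27 [ 0.5941 -0.1902  0.0479] worldyaw -0.318 1.1555312871932983
bow -0.27 [ 0.5939 -0.1891  0.3141] worldyaw -0.584 0.6922342777252197
bow -0.27 [ 0.5919 -0.1899  0.0155] worldyaw -0.286 0.5042955279350281
bow -0.29 [ 0.5943 -0.1908  0.0079] worldyaw -0.298 1.1663627624511719
bow -0.29 [ 0.5942 -0.1914  0.3373] worldyaw -0.627 0.6975323557853699
bow -0.29 [ 0.5932 -0.1905  0.0153] worldyaw -0.305 0.5097783803939819
t 17.0 pos [0.5096 0.1958 0.3518] x [-0.996  0.089  0.001] z [-0.001 -0.    -1.   ] F [ 0.2  0.  -0.1] T [-0.01 -0.02 -0.02] op 1.001
to target, tool mm [ -20.3 -356.9   13.9]
rotvec shares [ 0.2  -3.65  2.22] then shift shares in new frame [ -4.04 -13.59   1.98]
```

View pics/bow.png

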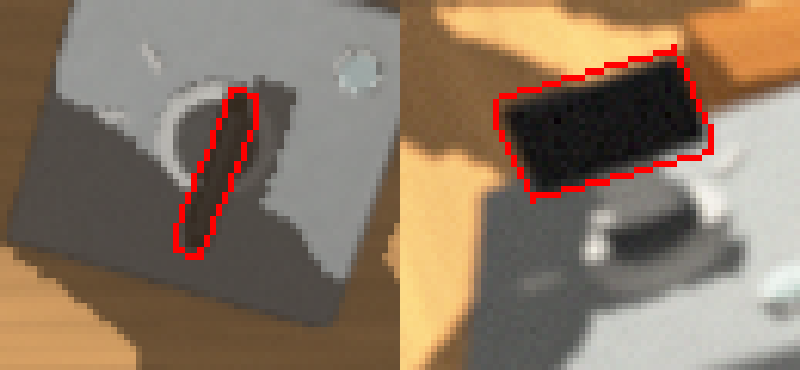

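The overlay of the model bow (a=0.08) fits the black bow in both views, at top crop px (215,170) and side crop px (605,125). I'll move to the standoff.

Call:
jog_arm(
  commands=[
    [[0.05,0,0,0.05,-0.91,0.55],[0,0,0,0.05,-0.91,0.55],[0,0,0,0.05,-0.91,0.55],[0,0,0,0.05,-0.91,0.55],[-0.29,-0.97,0.14,0,0,0],[-0.29,-0.97,0.14,0,0,0],[-0.29,-0.97,0.14,0,0,0],[-0.29,-0.97,0.14,0,0,0],[-0.29,-0.97,0.14,0,0,0],[-0.29,-0.97,0.14,0,0,0]],
  ],
  hand=-1,
)

```text
t: 18.25
tool_pos: [0.5038, 0.042, 0.3465]
ee_rot: [0.174, 0.961, -0.021, 0.215]
force: [0.3, -0.2, -0.3]
opening: 0.999
grip_force: 0.0
```

Call:
jog_arm(
  commands=[
    [[-0.29,-0.97,0.14,0,0,0],[-0.29,-0.97,0.14,0,0,0],[-0.29,-0.97,0.14,0,0,0],[-0.29,-0.97,0.14,0,0,0],[-0.29,-0.97,0.14,0,0,0],[-0.29,-0.97,0.14,0,0,0],[-0.29,-0.97,0.14,0,0,0],[-0.29,-0.97,0.14,0,0,0],[0,0,0,0,0,0],[0,0,0,0,0,0]],
  ],
)

```text
t: 19.5
tool_pos: [0.4979, -0.1608, 0.3391]
ee_rot: [0.173, 0.961, -0.021, 0.215]
force: [0.3, 0.0, -0.4]
opening: 0.999
grip_force: 0.0
```

```bash
python3 - <<'E'
from key import *
moves(.08,.0)
print(monitor.state()["joint_positions"].round(2))
f=eyes.grab_frame("side"); save(f,"stand.png",(290,150,450,270),4)
E
```

```text
t 19.5 pos [ 0.4979 -0.1608  0.3391] x [-0.847  0.324 -0.421] z [ 0.406 -0.116 -0.906] F [ 0.3  0.  -0.4] T [0.13 0.4  0.01] op 0.999
to target, tool mm [ 0.1 -0.8 81.1]
rotvec shares [ 0.01 -0.    0.02] then shift shares in new frame [ 0.01 -0.03  3.25]
[ 0.39  0.33 -0.17  2.07  0.23  0.31  1.26]
```

View pics/stand.png

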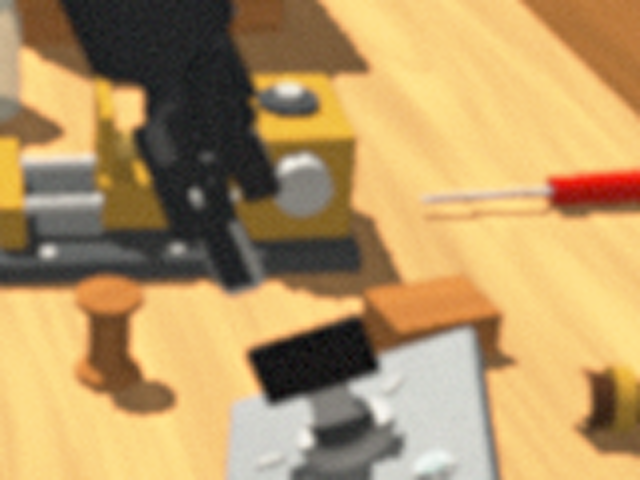

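The standoff is good: the open fingers are lined up over the bow at crop px (240,270) and the bow is at (315,360). By my estimate joint 6 would come very near its 0.17 limit at the full 25° tilt. I'll use 22° and grip 8 mm higher on the bow.

```bash
python3 - <<'E'
import key; from key import *
import fit
key.S=fit.S=np.radians(22)
def pose2(a,back):
    B=Rz(YAW)@R.from_euler("y",-np.radians(22)).as_matrix()@Rz(-a)
    return np.c_[-B[:,0],B[:,1],-B[:,2]], C+R.from_euler("z",YAW).apply([-np.sin(np.radians(25))*.008,0,np.cos(np.radians(25))*.008])+B[:,2]*.155
T,p=pose2(.08,0); s,r=rel(p)
print((R.from_matrix(r.T@T).as_rotvec()/.12).round(2),(T.T@(p-s["tool_pos"])/.025).round(2))
E
```

```text
t 19.55 pos [ 0.498  -0.1604  0.3392] x [-0.847  0.323 -0.421] z [ 0.406 -0.115 -0.906] F [ 0.5  0.6 -0.7] T [0.13 0.42 0.03] op 1.0
to target, tool mm [-8.  -0.6 73.4]
[0.05 0.43 0.03] [-0.47 -0.01  2.92]
```

Call:
jog_arm(
  commands=[
    [[-0.2,-0.03,0,0,0.43,0.02],[-0.2,0,0.3,0,0,0],[-0.07,0,0.6,0,0,0],[0,0,0.6,0,0,0],[0,0,0.6,0,0,0],[0,0,0.5,0,0,0],[0,0,0.32,0,0,0],[0,0,0,0,0,0],[0,0,0,0,0,0],[0,0,0,0,0,0]],
  ],
)

```text
t: 20.8
tool_pos: [0.5342, -0.1733, 0.2766]
ee_rot: [0.175, 0.966, -0.017, 0.191]
force: [0.3, 0.7, 0.2]
opening: 1.002
grip_force: 0.0
```

```bash
python3 - <<'E'
from h import *
s,r=rel([.5317,-.171,.275]); print(s["joint_positions"].round(3))
f=eyes.grab_frame("side"); save(f,"over.png",(310,190,430,280),5)
E
```

```text
t 20.8 pos [ 0.5342 -0.1733  0.2766] x [-0.866  0.332 -0.375] z [ 0.363 -0.099 -0.927] F [0.3 0.7 0.2] T [0.04 0.38 0.  ] op 1.002
to target, tool mm [3.5 1.3 0.4]
[ 0.361  0.479 -0.13   2.032  0.253  0.256  1.236]
```

View pics/over.png

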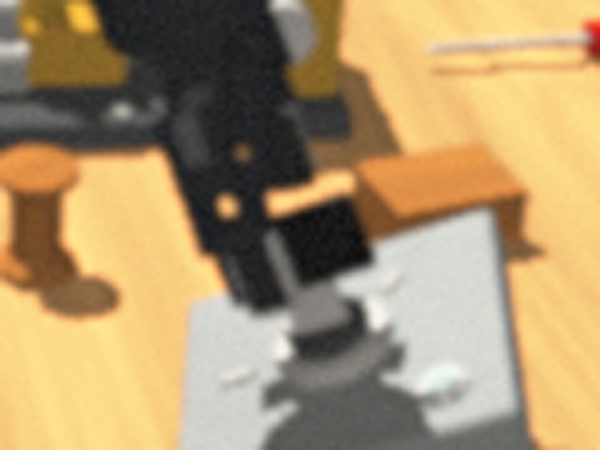

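The right finger is at crop px (258,270), on the camera side of the bow (305,235), with the pads overlapping the bow. Closing the gripper.

Call:
jog_arm(
  commands=[
    [[0,0,0,0,0,0],[0,0,0,0,0,0],[0,0,0,0,0,0],[0,0,0,0,0,0],[0,0,0,0,0,0],[0,0,0,0,0,0],[0,0,0,0,0,0],[0,0,0,0,0,0],[0,0,0,0,0,0],[0,0,0,0,0,0]],
  ],
  hand=1,
  force=60,
)

```text
t: 22.1
tool_pos: [0.5347, -0.1719, 0.2765]
ee_rot: [0.174, 0.966, -0.016, 0.191]
force: [0.2, 4.9, 3.4]
opening: 0.102
grip_force: 59.3
```

```bash
python3 - <<'E'
from h import *
s,r=rel([.5342,-.1733,.2766]); print(s["joint_positions"].round(3), s["grip_force"])
E
```

```text
t 22.1 pos [ 0.5347 -0.1719  0.2765] x [-0.866  0.33  -0.375] z [ 0.364 -0.098 -0.926] F [0.2 4.9 3.4] T [1.09 0.13 0.43] op 0.102
to target, tool mm [-0.  -1.5 -0.2]
[ 0.36   0.479 -0.132  2.032  0.253  0.256  1.236] 59.29063081741333
```

Call:
jog_arm(
  commands=[
    [[0,0.06,0,0,0,0.5],[0,0,0,0,0,0.8],[0,0,0,0,0,0.8],[0,0,0,0,0,0.8],[0,0,0,0,0,0.8],[0,0,0,0,0,0.8],[0,0,0,0,0,0.8],[0,0,0,0,0,0.8],[0,0,0,0,0,0.5],[0,0,0,0,0,0]],
  ],
)

```text
t: 23.35
tool_pos: [0.5354, -0.1707, 0.2767]
ee_rot: [0.534, 0.824, 0.059, 0.183]
force: [0.4, 4.9, 4.6]
opening: 0.105
grip_force: 59.7
```

```bash
cat > chk.py <<'E'
from h import *
s=monitor.state(); r=R.from_quat(s["ee_rot"]).as_matrix()
x0=np.array([-.866,.33,-.375]); y0=np.cross([.364,-.098,-.926],x0)
print("t",round(float(s["t"]),2),"turned",round(float(np.arctan2(r[:,0]@y0,r[:,0]@x0)),3),"F tool",(r.T@s["force"]).round(1),"T tool",(r.T@s["torque"]).round(2),"q",s["joint_positions"].round(2),"op",round(float(s["opening"]),3),"grip",round(float(s["grip_force"]),1))
E
python3 chk.py
```

```text
t 23.35 turned 0.793 F tool [ 3.2  3.8 -4.6] T tool [-1.48  1.5   0.  ] q [ 0.24  0.48  0.04  2.03 -0.08  0.25  0.76] op 0.105 grip 59.7
```

Call:
jog_arm(
  commands=[
    [[0,0,0,0,0,0.6],[0,0,0,0,0,0.8],[0,0,0,0,0,0.8],[0,0,0,0,0,0.8],[0,0,0,0,0,0.8],[0,0,0,0,0,0.8],[0,0,0,0,0,0.8],[0,0,0,0,0,0.8],[0,0,0,0,0,0.6],[0,0,0,0,0,0]],
  ],
)

```text
t: 24.6
tool_pos: [0.5358, -0.1714, 0.2769]
ee_rot: [0.816, 0.544, 0.127, 0.145]
force: [3.1, 5.3, 3.5]
opening: 0.103
grip_force: 61.3
```

```bash
python3 chk.py
```

```text
t 24.6 turned 1.608 F tool [ 6.2  2.1 -2.7] T tool [-1.12  1.64 -0.15] q [ 0.12  0.49  0.21  2.03 -0.42  0.26  0.28] op 0.103 grip 61.3
```

Call:
jog_arm(
  commands=[
    [[0,0,0,0,0,0.7],[0,0,0,0,0,0.7],[0,0,0,0,0,0.7],[0,0,0,0,0,0.7],[0,0,0,0,0,0.7],[0,0,0,0,0,0.6],[0,0,0,0,0,0.3],[0,0,0,0,0,0],[0,0,0,0,0,0],[0,0,0,0,0,0]],
  ],
)

```text
t: 25.85
tool_pos: [0.5352, -0.1721, 0.2767]
ee_rot: [0.93, 0.313, 0.159, 0.107]
force: [4.4, 2.4, 5.8]
opening: 0.107
grip_force: 60.9
```

```bash
python3 chk.py
```

```text
t 25.85 turned 2.136 F tool [ 6.1  2.2 -4. ] T tool [-0.91  1.57 -0.34] q [ 0.04  0.5   0.33  2.03 -0.63  0.29 -0.05] op 0.107 grip 60.9
```

Call:
jog_arm(
  commands=[
    [[0,0,0,0,0,0.3],[0,0,0,0,0,0.3],[0,0,0,0,0,0.2],[0,0,0,0,0,0],[0,0,0,0,0,0],[0,0,0,0,0,0],[0,0,0,0,0,0],[0,0,0,0,0,0],[0,0,0,0,0,0],[0,0,0,0,0,0]],
  ],
)

```text
t: 27.1
tool_pos: [0.5352, -0.1718, 0.2767]
ee_rot: [0.944, 0.269, 0.164, 0.1]
force: [1.7, 4.3, 7.1]
opening: 0.107
grip_force: 88.3
```

```bash
python3 chk.py
```

```text
t 27.1 turned 2.228 F tool [ 5.6 -0.8 -6.4] T tool [-0.56  1.47 -1.74] q [ 0.02  0.5   0.35  2.03 -0.66  0.3  -0.11] op 0.107 grip 88.3
```

It is firmly at the end stop (1.7 N m). I'll hold for another full call, then ease back partway and release.

Call:
jog_arm(
  commands=[
    [[0,0,0,0,0,0],[0,0,0,0,0,0],[0,0,0,0,0,0],[0,0,0,0,0,0],[0,0,0,0,0,0],[0,0,0,0,0,0],[0,0,0,0,0,0],[0,0,0,0,0,0],[0,0,0,0,0,0],[0,0,0,0,0,0]],
  ],
)

```text
t: 28.35
tool_pos: [0.5352, -0.1718, 0.2767]
ee_rot: [0.944, 0.269, 0.164, 0.1]
force: [3.0, 3.1, 6.5]
opening: 0.111
grip_force: 88.3
```

Call:
jog_arm(
  commands=[
    [[0,0,0,0,0,0],[0,0,0,0,0,0],[0,0,0,0,0,-0.6],[0,0,0,0,0,-0.8],[0,0,0,0,0,-0.8],[0,0,0,0,0,-0.8],[0,0,0,0,0,-0.8],[0,0,0,0,0,-0.4],[0,0,0,0,0,0],[0,0,0,0,0,0]],
  ],
)

```text
t: 29.6
tool_pos: [0.5353, -0.1723, 0.2768]
ee_rot: [0.848, 0.494, 0.135, 0.138]
force: [3.8, 2.5, 5.7]
opening: 0.107
grip_force: 61.8
```

```bash
python3 chk.py
```

```text
t 29.6 turned 1.729 F tool [ 4.5  4.  -4.2] T tool [-1.59  0.95 -0.19] q [ 0.1   0.49  0.24  2.03 -0.47  0.27  0.21] op 0.107 grip 61.8
```

Call:
jog_arm(
  commands=[
    [[0,0,0,0,0,0],[0,0,0,0,0,0],[0,0,0,0,0,0],[0,0,0,0,0,0],[0,0,0,0,0,0],[0,0,0,0,0,0],[0,0,0,0,0,0],[0,0,0,0,0,0],[0,0,0,0,0,0],[0,0,0,0,0,0]],
  ],
  hand=-1,
)

```text
t: 30.85
tool_pos: [0.5347, -0.1718, 0.2762]
ee_rot: [0.848, 0.494, 0.134, 0.136]
force: [0.1, 1.2, 0.5]
opening: 0.998
grip_force: 0.0
```

Call:
jog_arm(
  commands=[
    [[0,0,-0.4,0,0,0],[0,0,-0.6,0,0,0],[0,0,-0.8,0,0,0],[0,0,-0.8,0,0,0],[0,0,-0.8,0,0,0],[0,0,-0.8,0,0,0],[0,0,-0.8,0,0,0],[0,0,-0.5,0,0,0],[0,0,0,0,0,0],[0,0,0,0,0,0]],
  ],
)

```text
t: 32.1
tool_pos: [0.4849, -0.158, 0.4032]
ee_rot: [0.848, 0.494, 0.134, 0.136]
force: [0.3, 0.2, 0.3]
opening: 0.998
grip_force: 0.0
```

```bash
python3 chk.py; python3 - <<'E'
from fit import *
f=eyes.grab_frame("top"); g=eyes.grab_frame("side")
for n,F in (("top",f),("side",g)):
    for q in ("push_face","spool","sanding_block"): print(n,q,[(np.round(d["position"],3),round(d["confidence"],2)) for d in nets.tip_of(q,F)][:2])
b=f["frame"].copy(); b2=g["frame"].copy()
A=bowpts([.5935,-.189,.1255],-.28,1.5)
for I,F in((b,f),(b2,g)): cv2.polylines(I,[cv2.convexHull((proj(F,A)*16).astype(np.int32))],True,(255,0,0),1,shift=4)
x=cv2.hconcat([cv2.resize(b[110:220,210:430],(400,400),interpolation=0),cv2.resize(b2[150:290,270:420],(400,400),interpolation=0)])
cv2.imwrite("pics/final.png",x[:,:,::-1])
E
```

```text
t 32.1 turned 1.73 F tool [ 0.3  0.3 -0.2] T tool [ 0.36 -0.06  0.07] q [-0.11  0.26  0.48  1.99 -0.28  0.55  0.03] op 0.998 grip 0.0
top push_face [(array([0.546, 0.191, 0.088]), 0.6)]
top spool [(array([ 0.524,  0.004, -0.002]), 0.54)]
top sanding_block [(array([0.739, 0.008, 0.003]), 0.68)]
side push_face [(array([0.55 , 0.196, 0.087]), 0.84)]
side spool [(array([ 0.527,  0.004, -0.002]), 0.66)]
side sanding_block [(array([ 0.74 ,  0.006, -0.002]), 0.78)]
```

View pics/final.png

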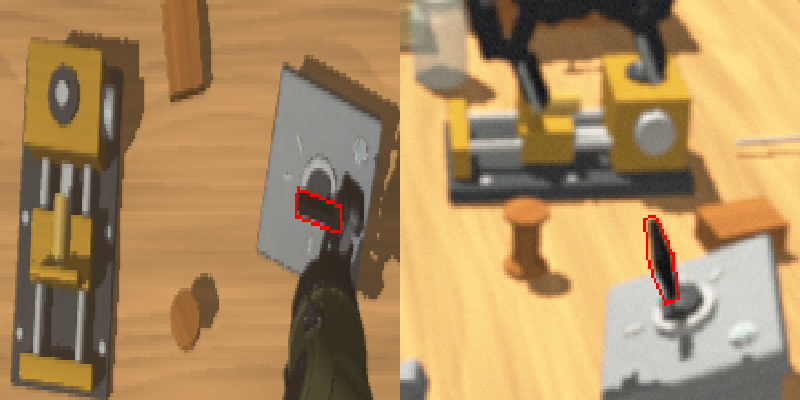

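The final picture shows the key bow on the 'run' overlay (a=1.5) in both views, at px (318,210) and (662,262). The carriage is in, the spool and sanding block have not moved, and the gripper is clear. Handing in.

```bash
python3 -c "
from station import bot
print(bot.sign_off())"
```

```text
the job is handed in; nothing more can be done
None
```

The job is handed in at about 32 s of the 69 s allowed: the carriage stayed latched in at about 27 mm, the key was held at 'start' for over a second and sprang back to 'run', the spool and sanding block have not moved, and the arm is clear of everything.

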